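# Put the teaspoon away and close its box

### The job

Lay the teaspoon in the open wooden box first. The box's thin flat lid lies between the rails of the low dark rack, where it cannot be gripped: slide it along the rails until one end sticks out over an open end of the rack far enough to grip, still lying flat on the rack, then grip it by that end, lift it off and lay it gently, centred and square, on the box so that the opening is fully covered with the teaspoon inside. Do not let the lid drop or fall on the counter, and leave the pen, the garlic and the lemon where they are.

Things in the scene. Friction and masses are not known exactly. Their poses are not given: they have to be found in the camera images.
- teaspoon_mid (a point): centre (half-way up) of the loose steel teaspoon, 132 mm long, 26 mm wide at the bowl, 9 mm high, 20 g, lying on the counter. x along its length, z up. It stands like a solid bar about 19 mm wide at its middle and can be gripped across there with the fingertips close to the counter
- teaspoon: the same teaspoon; origin at the centre of its underside
- box: the open wooden box, fixed to the counter, 156 mm long (x), 54 mm wide (y), 34 mm high (z up); walls 4 mm, floor 4 mm thick, inside 148 x 46 mm. Origin at the centre of its underside
- box_mouth (a point): centre of the box's rim, 34 mm above the counter; axes as the box's
- rack: the low dark wooden rack, fixed to the counter, 190 mm long (x), 76 mm wide (y). Its flat deck is 40 mm above the counter; a rail 6 mm wide on each long side rises to 50 mm above the counter, the channel between the rails is 64 mm wide; both ends are open and drop straight to the counter. Origin at the centre of its underside (on the counter), z up
- lid_mid (a point): centre (half-way up) of the loose flat pale wooden lid, 164 mm long (x), 60 mm wide (y), 6 mm thick (z up), 60 g, lying on the rack's deck between the rails, its length along the rails, wholly within the rack. It slides freely when pushed at an end or dragged from above; it tips off the rack if more than half its length sticks out. It is 8 mm longer and 6 mm wider than the box's outside, and has no catch: it just rests on the box's rim
- lid: the same lid; origin at the centre of its underside
- pen: bystander: a black-and-white marker pen, 135 mm long, lying on the counter; leave it
- garlic: bystander: a garlic bulb, 60 mm across, at the front of the counter; leave it
- lemon: bystander: a lemon, 78 mm long, at the right end of the counter; leave it
Things that resemble listed ones, but are neither listed nor needed, are in the scene too. Leave any pink look-alike of the teaspoon alone.

How it is judged:
By the outcome, as a careful person would: the job done as asked, in the order asked, and still so for the second after the job is handed in, with the robot touching nothing.
It also fails if it takes over 64 s, if anything falls off the work surface, if the arm or the gripper's body presses on something with over 40 N, if the wrist force passes 120 N, or if a joint passes its speed limit or range.

### The arm

A 6-joint arm with a two-finger parallel gripper is mounted at the origin on a cart in front of the work surface, level with it; the furniture and walls round the work are solid. World frame = base frame: x ahead of the robot, y to its left, z up, the work surface at z = 0. Lengths are in mm, angles in rad, forces in N, time in s.
With the tool pointing down it reaches from about 300 to 775 mm from the base axis. Payload 14.6 kg.
Tool frame: the origin (TCP) lies at the very end of the fingers, on their centre line; the grasp point (between the pads) lies 19 mm behind it; z points along the fingers, y is the line along which they close (so a half turn about z gives the same grasp; the last joint's range is limited). The gripper opens to 94 mm and grips with 3 to 60 N. Pads are 16 mm wide; open, the fingers measure 119 mm over their backs; the gripper's body (75 mm by 177 mm) begins 78 mm behind the grasp point.
Start: joints at [-0.067, 0.3, 1.521, -0, 1.321, -0.067], TCP at [549.99, -0.002, 205.446] pointing down, gripper open.
Joint ranges: [-3.03, 3.03], [-0.79, 2.21], [0.23, 2.52], [-1.04, 4.18], [0, 3.07], [-2.55, 2.55]. Speed limits (rad/s): [2.22, 2.22, 2.57, 3.14, 3.14, 3.14].

### API

Orientations are given as [roll, pitch, yaw] about the fixed x, y, z axes, in that order (R = Rz(yaw) Ry(pitch) Rx(roll)).
In Python, from cell import manip, eyes, ticket gives the robot as it stands. The module is installed in compiled form; this text tells all that it offers.
- The arm moves only by the tool arm_command, never from a script. Its argument "plan" is a list of rows, each a list of 5 numbers: the opening, from -1 (shut) to 1 (fully open), then the shift along the tool's x, y, z in m, then the turn about the tool's z in rad. In form: [[jaw, dx, dy, dz, roll], ...]. A call has 1 to 20 rows; each row shifts and turns the commanded pose from where the row before left it, along the tool's axes as they then stand; what a row does not reach is not made up. A row lasts 1/8 s, in which the tool goes at most 62.5 mm and 10.7 degrees, less where a joint would pass 70% of its speed; a pose out of reach is approached as far as the arm can. A call is refused whole if a number of a shift passes 0.0625 or a number of a turn 0.188, either way. A call with a gripper value outside its range is refused whole. The fingers move at their own pace and stop on an object; "newtons" is the grip in N (left out, the last holds). Time passes only in rows, so rows that do not move let the fingers close. It gives the time, the measured TCP pose, the force, the opening and the grip force at its end, in the units of the state.
- manip.read_state(): the state, without advancing time (a new reading comes with each control period).
- eyes.camera(name): name is "scene" or "side" or "wrist"; returns a dict with "img" (400x640x3 uint8, blue, green, red), "z_map" (400x640 float32, mm along the optical axis (not along the pixel's ray), 0 where there is no reading), "fx", "fy", "cx", "cy" (pixels), "eye" and "orientation" of the camera in the world. Camera axes: x right, y down, z forward; pixel columns grow to the right and rows downward; lengths in mm; the calibration is good to about 2 mm. A picture is of the moment at which its call begins.
- ticket.sign_off(): hands the job in; it is judged then, once.
The state is a dict: "clock": time; "joints": joint angles; "qd": joint speeds; "effort": joint torques, N m; "eef_pos": TCP position; "eef_rot": TCP orientation; "wrist_force": force on the tool from outside, world axes, zero at the start; "moment": the same for the moment, N m; "finger_gap": finger opening in mm; "finger_force": force on a finger pad.
Only numpy, scipy, OpenCV 4.12 (cv2) and the standard library are available. Lean on these libraries where they do the work, as an engineer would, in place of code of your own. Each camera call takes 0.05 s, during which the arm holds its last target. There are 200 camera calls.

## Working session

There is one attempt and no reset: what is moved stays moved. The work goes in short steps, Python scripts to look and compute and a tool call to move; the robot and the scene stay as the last step left them, time stands still between calls to the robot, and variables do not carry over. Pictures are saved under pics/ and viewed, at most 10 in all, crops included, and the job is handed in when it is done.

Besides the shell and the picture viewer there is one more tool, called after "Request:" by a JSON object that holds its "op" and its "data", one argument or row to a line. arm_command: Moves the arm, as the interface text tells. Its arguments: {"type":"object","properties":{"plan":{"type":"array"},"newtons":{"type":"number"}},"required":["plan"]}

```bash
mkdir -p pics; cat > h.py <<'E'
import numpy as np, cv2
from scipy.spatial.transform import Rotation as R
from cell import manip, eyes, ticket
def cam(n):
    c=eyes.camera(n); o=np.array(c["orientation"],float)
    c["R"]=o if o.shape==(3,3) else R.from_euler("xyz",o).as_matrix()
    c["eye"]=np.array(c["eye"],float); return c
def ray(c,u,v,z):
    uv=np.atleast_2d(np.stack([np.ravel(u),np.ravel(v)],1)).astype(float)
    d=np.c_[(uv[:,0]-c["cx"])/c["fx"],(uv[:,1]-c["cy"])/c["fy"],np.ones(len(uv))]@c["R"].T
    return c["eye"]+d*((z-c["eye"][2])/d[:,2])[:,None]
def pts(c):
    v,u=np.mgrid[:400,:640]; z=c["z_map"]
    d=np.stack([(u-c["cx"])/c["fx"],(v-c["cy"])/c["fy"],np.ones_like(z)],-1)*z[...,None]
    return d@c["R"].T+c["eye"]
def save(c,n): cv2.imwrite(f"pics/{n}.png",c["img"])
E
python3 - <<'E'
from h import *
for n in("scene","side","wrist"):
    c=cam(n);save(c,n+"0");print(n,c["eye"],c["orientation"],c["fx"])
s=manip.read_state();print(s)
a=[cv2.imread(f"pics/{n}0.png") for n in("scene","side")]
E
```

```text
scene [-234.57462341  606.97104304  916.86116726] [-2.30069807 -0.01336703 -2.35556238] 415.2641409932428
side [  50.42145506 -860.49537724  760.55205966] [-2.24761303 -0.02089933 -0.4510347 ] 434.14956126968343
wrist [549.42912899  65.63947262 384.52141651] [ 2.91241953e+00  1.48204406e-03 -3.76547995e-04] 277.6307055218095
{'clock': 0.15, 'joints': array([-6.66194814e-02,  3.00324453e-01,  1.52141808e+00, -2.64358022e-05,
        1.32065023e+00, -6.66117623e-02]), 'qd': array([-0.0014503 , -0.00263924, -0.00322244,  0.0006493 , -0.00164216,
        0.00053271]), 'effort': array([-2.50185103e-04, -5.31960297e+01, -3.52822959e+01,  7.07691838e-02,
        2.35654798e-02, -3.66386917e-05]), 'eef_pos': array([ 5.49820725e+02, -8.63446925e-03,  2.05035717e+02]), 'eef_rot': array([-3.14079261e+00, -2.77062597e-05,  1.57079515e+00]), 'wrist_force': array([-0.33206732, -1.13363279,  0.24814827]), 'moment': array([ 0.03833431,  0.03640442, -0.02842382]), 'finger_force': 0.0, 'finger_gap': 93.86806689647099}
```

View pics/scene0.png

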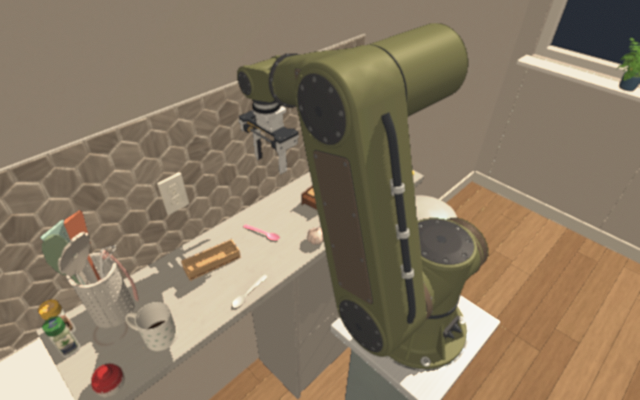

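View pics/side0.png

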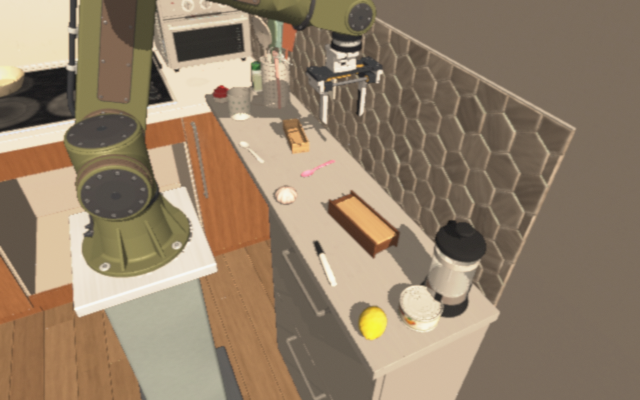

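The scene view shows the steel spoon at about (248,292) and the box at (210,260); the rack is hidden behind the arm. The side view shows the spoon at (252,152), the box at (297,135), the pink spoon at (317,168), the rack and lid at (363,222), the pen at (325,262) and the garlic at (286,195).

```bash
cat >> h.py <<'E'
def rect(xy):
    (x,y),(w,h),a=cv2.minAreaRect(xy.astype(np.float32))
    if w<h: w,h=h,w; a+=90
    a=(a+90)%180-90
    return np.round([x,y,w,h],1),round(a,1)
E
python3 - <<'E'
from h import *
for n,rois in {"scene":{"spoon":(225,270,275,315),"box":(175,235,245,282)},"side":{"spoon":(232,138,268,166),"box":(280,117,314,155),"rack":(322,188,402,256),"pen":(310,240,340,288)}}.items():
    c=cam(n);P=pts(c);hsv=cv2.cvtColor(c["img"],cv2.COLOR_BGR2HSV)
    for k,(a,b,d,e) in rois.items():
        p=P[b:e,a:d].reshape(-1,3);h=hsv[b:e,a:d].reshape(-1,3)
        print(n,k,"bg",np.median(h,0),"z pct",np.percentile(p[:,2],[1,10,50,90,99]).round(1))
        lo,hi={"spoon":(3,30),"box":(26,45),"rack":(33,60),"pen":(5,30)}[k]
        m=(p[:,2]>lo)&(p[:,2]<hi)
        mm=np.zeros((e-b,d-a),np.uint8);mm.ravel()[m]=1
        _,l,st,_=cv2.connectedComponentsWithStats(mm);i=1+st[1:,4].argmax();m=(l.ravel()==i)
        print("  n",m.sum(),rect(p[m,:2]),np.median(p[m],0).round(1),"hsv",np.median(h[m],0))
    big=cv2.resize(c["img"][115:270,225:405] if n=="side" else c["img"][225:320,170:280],None,fx=4 if n=="side" else 5,fy=4 if n=="side" else 5,interpolation=cv2.INTER_CUBIC)[:600,:800]
    cv2.imwrite(f"pics/{n}_crop.png",big)
E
```

```text
scene spoon bg [ 19.  49. 219.] z pct [-536.9 -373.8   -1.1    2.4    8.6]
  n 123 (array([369.5, 239.3, 125. ,  25.7]), -80.3) [371.1 246.3   6. ] hsv [ 22.  33. 238.]
scene box bg [ 18.   54.  175.5] z pct [-5.  -2.8  0.7 27.6 36. ]
  n 333 (array([526.3, 253.1, 156.4,  59.3]), 78.6) [524.3 258.4  31.2] hsv [ 15. 121. 163.]
side spoon bg [ 16.  58. 212.] z pct [-355.8 -302.5   -0.     3.7   10. ]
  n 95 (array([369.9, 250. , 145.4,  28.8]), -83.2) [373.5 245.6   5.8] hsv [ 20.  44. 232.]
side box bg [ 16.  88. 192.] z pct [-3.6 -1.5  2.5 29.8 35.7]
  n 167 (array([529.2, 253.1, 162.7,  55.1]), 78.5) [529.9 247.8  32.3] hsv [ 15. 123. 170.]
side rack bg [ 16.  66. 214.] z pct [-3.1 -1.3  2.8 47.1 51.1]
  n 1894 (array([ 509.9, -202.8,  192.6,   78.4]), -82.5) [ 508.2 -217.1   45.8] hsv [ 15.  130.  219.5]
side pen bg [ 17.  57. 214.] z pct [-107.4   -3.3    0.3   14.1   17.5]
  n 306 (array([ 374.3, -268.9,  135.3,   15.8]), 81.0) [ 371.9 -276.2   13.8] hsv [ 21.  31. 239.]
```

View pics/side_crop.png

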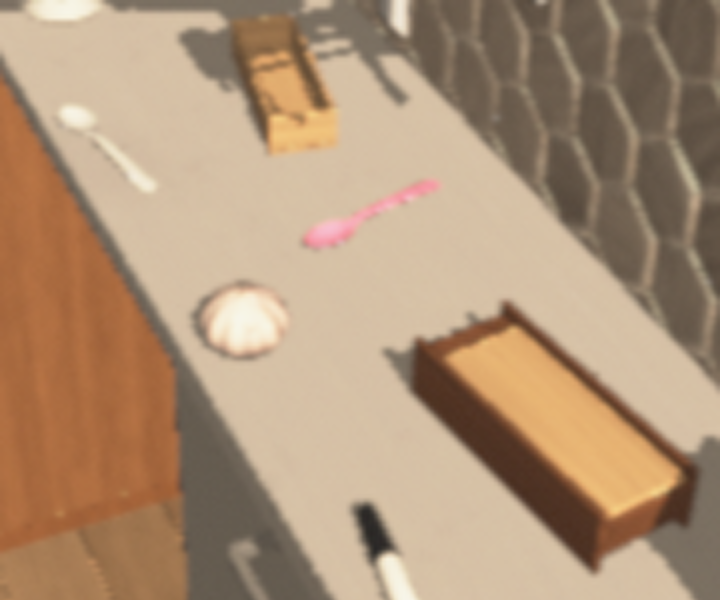

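The crop shows the spoon with its bowl at upper left and its handle towards (150,185), the box open, and the lid within the rack near its far (-y) end. I'll move above the spoon.

Request:
{"op": "arm_command", "data": {
  "plan": [
    [1,0.035,-0.026,0.012,0],
    [1,0.035,-0.026,0.012,0],
    [1,0.035,-0.026,0.012,0],
    [1,0.035,-0.026,0.012,0],
    [1,0.035,-0.026,0.012,0],
    [1,0.035,-0.026,0.012,0],
    [1,0.035,-0.026,0.012,0],
    [1,0,0,0,-0.14],
    [1,0,0,0,0]
  ],
  "newtons": 15
}}

```text
clock: 1.38
eef_pos: [367.8, 245.2, 121.4]
eef_rot: [-3.142, 0.0, 1.711]
wrist_force: [0.1, 0.1, -0.6]
finger_gap: 94.2
finger_force: 0.0
```

```bash
cat >> h.py <<'E'
def seg(c,lo,hi,sel):
    P=pts(c);z=P[...,2];m=((z>lo)&(z<hi)&sel(P,cv2.cvtColor(c["img"],cv2.COLOR_BGR2HSV))).astype(np.uint8)
    n,l,st,_=cv2.connectedComponentsWithStats(m)
    i=1+st[1:,4].argmax();return P[l==i],l==i
E
python3 - <<'E'
from h import *
c=cam("wrist");save(c,"w1");s=manip.read_state();print(s["eef_pos"],s["eef_rot"],s["joints"])
P=pts(c);print(c["eye"],c["orientation"])
near=lambda x,y,r:(lambda P,h:np.hypot(P[...,0]-x,P[...,1]-y)<r)
for nm,x,y,r,lo,hi in(("spoon",370,245,85,3,20),("box",527,253,95,27,45)):
    p,m=seg(c,lo,hi,near(x,y,r));print(nm,len(p),rect(p[:,:2]),np.percentile(p[:,2],[5,50,95]))
E
```

```text
[368.0836844  244.98292077 121.52246792] [ 3.14146773e+00 -2.97566914e-05  1.70809782e+00] [ 5.04377718e-01  1.56053792e-01  1.90846194e+00 -1.93755854e-05
  1.07694963e+00  3.67085414e-01]
[358.18294351 310.23149566 301.00030803] [2.91237716e+00 5.72658941e-04 1.39828045e-01]
spoon 1167 (array([368.9, 238.9, 130.6,  24.5]), -81.6) [3.41144451 6.09458254 9.46407731]
box 2094 (array([530.4, 270. , 125.6,  55.6]), 78.8) [27.68718616 33.22170924 34.95450399]
```

View pics/w1.png

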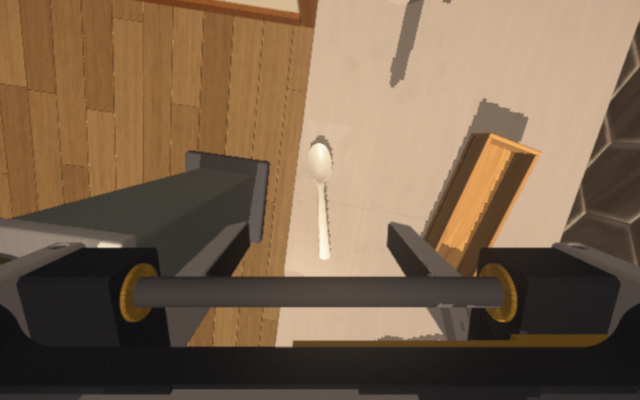

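The wrist view shows the spoon between the open fingers, with its bowl at (320,163) and its handle end at (325,257). The scene and wrist views agree on its centre, (369,239), with its top at 9 mm. I'll descend and grip.

Request:
{"op": "arm_command", "data": {
  "plan": [
    [0,-0.006,0,0.03,0],
    [-0.1,0,0,0.035,0],
    [-0.1,0,0,0.03,0],
    [-0.1,0,0,0.015,0],
    [-0.1,0,0,0.008,0],
    [-0.1,0,0,0,0],
    [-1,0,0,0,0],
    [-1,0,0,0,0],
    [-1,0,0,0,0],
    [-1,0,0,0,0],
    [-1,0,0,0,0]
  ],
  "newtons": 15
}}

```text
clock: 2.8
eef_pos: [369.1, 239.3, 3.8]
eef_rot: [3.141, -0.0, 1.711]
wrist_force: [0.1, 0.1, 5.3]
finger_gap: 20.2
finger_force: 14.8
```

Gripped, with a gap of 20 mm. I'll lift, carry to above the box, turn and look again.

Request:
{"op": "arm_command", "data": {
  "plan": [
    [-1,0,0,-0.03,0],
    [-1,0,0,-0.05,0],
    [-1,0,0,-0.02,0],
    [-1,-0.0016,0.032,0,0],
    [-1,-0.0016,0.032,0,0],
    [-1,-0.0016,0.032,0,0],
    [-1,-0.0016,0.032,0,0],
    [-1,-0.0016,0.032,0,0],
    [-1,0,0,0,0.173],
    [-1,0,0,0,0.173],
    [-1,0,0,0,0],
    [-1,0,0,0,0]
  ]
}}

```text
clock: 4.3
eef_pos: [528.3, 253.4, 103.3]
eef_rot: [-3.141, 0.0, 1.369]
wrist_force: [0.4, -0.7, -0.3]
finger_gap: 20.0
finger_force: 14.8
```

```bash
python3 - <<'E'
from h import *
s=manip.read_state();print(s["eef_pos"],s["eef_rot"],s["finger_gap"],s["finger_force"])
near=lambda x,y,r:(lambda P,h:np.hypot(P[...,0]-x,P[...,1]-y)<r)
for n in("wrist","side","scene"):
    c=cam(n);save(c,"b_"+n)
    for nm,lo,hi in(("box",28,40),("spoon",80,115)):
      try:
        p,m=seg(c,lo,hi,near(528,253,95));print(n,nm,len(p),rect(p[:,:2]),np.percentile(p[:,2],[5,50,95]).round(1))
      except Exception as e: print(n,nm,e)
E
```

```text
[528.26172369 253.43371096 103.34931464] [-3.14138951e+00  1.62319718e-04  1.36876239e+00] 19.995082056616486 14.839382946988984
wrist box 1273 (array([533.7, 285.3,  94. ,  54.1]), 78.8) [31.4 34.1 35.2]
wrist spoon 3050 (array([529.2, 271.6,  94. ,  25.8]), 78.1) [101.  105.  108.9]
side box 137 (array([529.4, 253.5, 162.4,  54.3]), 78.6) [28.9 32.8 35.4]
side spoon 83 (array([535.7, 245.4, 128.9,  24.3]), 78.5) [100.8 105.9 111.4]
scene box 279 (array([526.5, 253.4, 156.5,  58.9]), 78.2) [28.5 32.2 35.1]
scene spoon 107 (array([534.5, 284.9,  59.4,  26.4]), 87.5) [ 99.1 103.  107.8]
```

View pics/b_wrist.png

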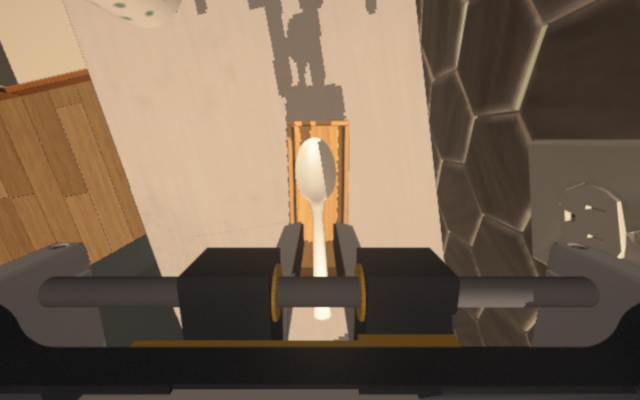

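The view shows the held spoon lined up over the box: bowl at (316,170), box far end at (320,124). The box is at (528,254), angle 78.6°, with its rim at 34–35 mm. The closed fingers are about as wide as the inside of the box, so I'll release right at the rim.

Request:
{"op": "arm_command", "data": {
  "plan": [
    [-1,0,0.001,0.03,0],
    [-1,0,0,0.025,0],
    [-1,0,0,0.011,0],
    [-1,0,0,0,0],
    [-0.5,0,0,0,0],
    [-0.3,0,0,0,0],
    [-0.3,0,0,0,0]
  ]
}}

```text
clock: 5.32
eef_pos: [529.6, 253.3, 38.0]
eef_rot: [3.141, -0.0, 1.365]
wrist_force: [0.7, 0.2, 0.4]
finger_gap: 32.5
finger_force: 0.0
```

The spoon is released. I'll back up, check it, and measure the rack with the lid, and the surroundings.

Request:
{"op": "arm_command", "data": {
  "plan": [
    [-0.3,0,0,-0.03,0],
    [-0.3,0,0,-0.05,0],
    [-0.3,0,0,-0.05,0],
    [-0.5,-0.05,0.0,0,0],
    [-1,-0.055,0.0,0,-0.167],
    [-1,-0.055,0.0,0,-0.167],
    [-1,-0.055,0,0,0],
    [-1,-0.055,0,0,0],
    [-1,-0.055,0,0,0],
    [-1,-0.055,0,0,0],
    [-1,0,0,0,0]
  ]
}}

```text
clock: 6.7
eef_pos: [533.7, -125.7, 167.4]
eef_rot: [3.142, 0.0, 1.695]
wrist_force: [0.6, 0.1, -0.3]
finger_gap: 0.6
finger_force: 0.0
```

```bash
python3 - <<'E'
from h import *
s=manip.read_state();print(s["eef_pos"],s["eef_rot"],s["finger_gap"],s["joints"])
cs={n:cam(n) for n in("side","scene","wrist")}
for n,c in cs.items(): save(c,"c_"+n)
ax=np.array([np.cos(np.radians(78.6)),np.sin(np.radians(78.6))])
for n in ("side","scene","wrist"):
    P=pts(cs[n]);d=P[...,:2]-[528,254];l=d@ax;w=d@[-ax[1],ax[0]]
    hs=cv2.cvtColor(cs[n]["img"],cv2.COLOR_BGR2HSV)
    i=(abs(l)<74)&(abs(w)<24)&(P[...,2]<60);
    sp=i&(hs[...,1]<80)&(hs[...,2]>110)
    print(n,"inside",i.sum(),"spoonpx",sp.sum(), P[sp][:,2].round(0).tolist()[:10], l[sp].round(0).tolist()[:3],np.percentile(P[i][:,2],[1,50,99]) if i.sum() else "")
near=lambda x,y,r:(lambda P,h:np.hypot(P[...,0]-x,P[...,1]-y)<r)
for n in("side","wrist"):
    c=cs[n]
    p,m=seg(c,35,60,near(510,-203,120));print(n,"rack",len(p),rect(p[:,:2]))
    p,m=seg(c,42,48.5,lambda P,h:near(510,-203,120)(P,h)&(h[...,2]>150)&(h[...,0]>10)&(h[...,1]>60));print(n,"lid",len(p),rect(p[:,:2]),np.median(p[:,2]))
P=pts(cs["side"]);m=(P[...,2]>60)&(P[...,2]<300)&(P[...,1]<-220)&(P[...,0]>400)&(P[...,0]<680);q=P[m]
for a in range(-480,-220,20):
    k=q[(q[:,1]>=a)&(q[:,1]<a+20)]
    if len(k):print(a,len(k),"x",np.percentile(k[:,0],[1,99]).round(0),"zmax",k[:,2].max().round(0))
E
```

```text
[ 533.73501607 -125.68737954  167.41529524] [3.14155348e+00 2.67149213e-04 1.69486549e+00] 0.6186293495024593 [-2.97957591e-01  3.29691578e-01  1.57305846e+00 -2.40823559e-04
  1.23869747e+00 -4.21948259e-01]
side inside 253 spoonpx 67 [37.0, 11.0, 10.0, 10.0, 11.0, 9.0, 10.0, 9.0, 9.0, 9.0] [73.0, 62.0, 63.0] [ 1.19478375  7.59993573 35.12202412]
scene inside 670 spoonpx 127 [5.0, 5.0, 5.0, 5.0, 38.0, 8.0, 7.0, 9.0, 8.0, 7.0] [-56.0, -59.0, -61.0] [-948.78052615    8.47497183   35.03359869]
wrist inside 0 spoonpx 0 [] [] 
side rack 1847 (array([ 510.2, -202.2,  192.3,   79.5]), -82.2)
side lid 1075 (array([ 509.3, -211.9,  167.4,   63.7]), -82.2) 45.89042760249629
wrist rack 4114 (array([ 501.4, -146.8,   81.3,   75.8]), -82.4)
wrist lid 2061 (array([ 502. , -157.7,   59.4,   55.5]), 7.4) 46.243470948854565
-480 1837 x [519. 655.] zmax 300.0
-460 1341 x [518. 655.] zmax 300.0
-440 857 x [525. 656.] zmax 300.0
-420 633 x [550. 655.] zmax 300.0
-400 601 x [596. 656.] zmax 300.0
-380 591 x [650. 656.] zmax 300.0
-360 573 x [650. 656.] zmax 300.0
-340 615 x [650. 656.] zmax 300.0
-320 632 x [650. 656.] zmax 300.0
-300 575 x [650. 656.] zmax 299.0
-280 597 x [650. 656.] zmax 300.0
-260 542 x [649. 656.] zmax 299.0
-240 514 x [650. 656.] zmax 299.0
```

View pics/c_scene.png

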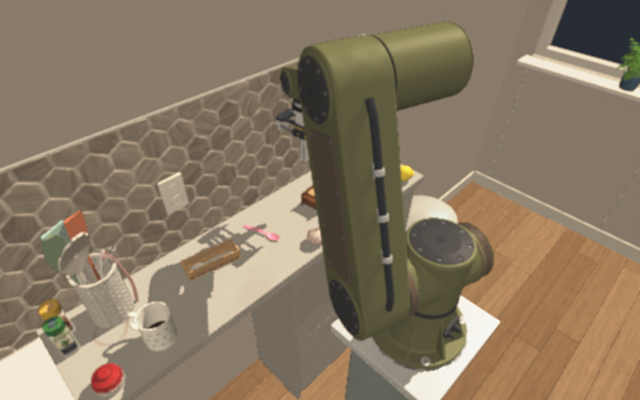

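View pics/c_side.png

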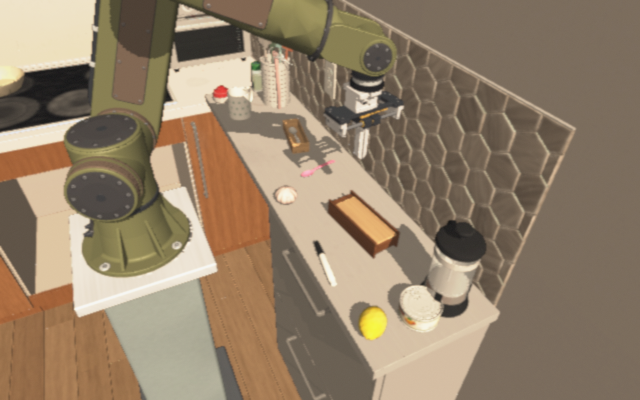

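The spoon is inside the box: in the scene view the box at (212,260) holds it, and in the side view it is at (295,133). The blender and wall stay clear of the pushing position. Next I'll go beyond the rack's -y end with the fingers closed.

Request:
{"op": "arm_command", "data": {
  "plan": [
    [-1,-0.0315,-0.0056,0,-0.008],
    [-1,-0.0315,-0.0056,0,0],
    [-1,-0.0315,-0.0056,0,0],
    [-1,-0.0315,-0.0056,0,0],
    [-1,-0.0315,-0.0056,0,0],
    [-1,-0.0315,-0.0056,0,0],
    [-1,0,0,0.04,0],
    [-1,0,0,0.04,0],
    [-1,0,0,0.03,0],
    [-1,0,0,0.01,0],
    [-1,0,0,0,0],
    [-1,0,0,0,0]
  ]
}}

```text
clock: 8.35
eef_pos: [526.6, -314.6, 49.0]
eef_rot: [3.14, 0.001, 1.707]
wrist_force: [-0.4, -0.0, 0.9]
finger_gap: 0.7
finger_force: 0.0
```

Request:
{"op": "arm_command", "data": {
  "plan": [
    [-1,0,-0.0033,0.0065,0],
    [-1,0,0,0,0],
    [-1,0.005,0,0,0],
    [-1,0.005,0,0,0],
    [-1,0.006,0,0,0],
    [-1,0.008,0,0,0],
    [-1,0.008,0,0,0],
    [-1,0.008,0,0,0],
    [-1,0.008,0,0,0],
    [-1,0.006,0,0,0],
    [-1,0.003,0,0,0],
    [-1,0,0,0,0]
  ]
}}

```text
clock: 9.85
eef_pos: [514.9, -258.3, 40.9]
eef_rot: [-3.141, -0.0, 1.707]
wrist_force: [0.9, 0.2, 0.2]
finger_gap: 0.4
finger_force: 0.0
```

```bash
cat > lid.py <<'E'
from h import *
s=manip.read_state();print(s["eef_pos"].round(1),s["wrist_force"].round(1))
near=lambda x,y,r:(lambda P,h:np.hypot(P[...,0]-x,P[...,1]-y)<r)
for n in("side","wrist","scene"):
    c=cam(n);save(c,"l_%s_%d"%(n,s["clock"]))
    try:
        p,m=seg(c,42,48.5,lambda P,h:near(505,-170,150)(P,h)&(h[...,2]>150)&(h[...,0]>10)&(h[...,1]>60));u=np.array([-.135,.991])
        l=(p[:,:2]-[508.9,-201])@u;print(n,len(p),rect(p[:,:2]),np.median(p[:,2]),"along",np.percentile(l,[.5,99.5]).round(1))
    except Exception as e: print(n,e)
E
python3 lid.py
```

```text
[ 514.9 -258.3   40.9] [0.9 0.2 0.2]
side 163 (array([ 501.1, -217.7,   80. ,   41.1]), -89.5) 46.02351397943778 along [-50.3  25.9]
wrist 3883 (array([ 493.9, -215.1,   69.4,   27.4]), -82.2) 46.27859647204457 along [-46.1  21.3]
scene 25 (array([472.8, -97.4,  22. ,  19.1]), -0.0) 45.656283256014945 along [ 97.5 116.3]
```

Request:
{"op": "arm_command", "data": {
  "plan": [
    [-1,0.004,0,-0.001,0],
    [-1,0.008,0,0,0],
    [-1,0.008,0,0,0],
    [-1,0.008,0,0,0],
    [-1,0.008,0,0,0],
    [-1,0.005,0,0,0],
    [-1,0.003,0,0,0],
    [-1,0,0,0,0],
    [-1,-0.01,0,0,0],
    [-1,0,0,-0.04,0],
    [-1,0,0,-0.05,0],
    [-1,0,0,-0.03,0],
    [-1,-0.03,0,0,0],
    [-1,0,0,0,0]
  ]
}}

```text
clock: 11.75
eef_pos: [514.3, -256.3, 161.9]
eef_rot: [3.141, 0.0, 1.705]
wrist_force: [0.4, 0.7, -1.0]
finger_gap: 0.2
finger_force: 0.0
```

```bash
sed -i 's/h\[...,2\]>150/h[...,2]>90/' lid.py; python3 lid.py; ls pics
```

```text
[ 514.3 -256.3  161.9] [ 0.4  0.7 -1. ]
side 1036 (array([ 502.6, -143. ,  202.6,   76.5]), -83.4) 45.876284044641864 along [-36.1 158.1]
wrist 9095 (array([ 498.3, -135.5,  140.6,   61.9]), -82.4) 46.199885234908606 along [ -1.9 134.9]
scene 446 (array([ 497.1, -113.1,  144.3,   73.8]), -81.6) 45.33772929584893 along [ 17.1 160.5]
b_scene.png
b_side.png
b_wrist.png
c_scene.png
c_side.png
c_wrist.png
l_scene_11.png
l_scene_9.png
l_side_11.png
l_side_9.png
l_wrist_11.png
l_wrist_9.png
scene0.png
scene_crop.png
side0.png
side_crop.png
w1.png
wrist0.png
```

```bash
python3 - <<'E'
from h import *
c=cam("side");P=pts(c)
m=(P[...,2]>4)&(P[...,2]<70)&(P[...,1]>-140)&(P[...,1]<140)&(P[...,0]>330)&(P[...,0]<640)
n,l,st,_=cv2.connectedComponentsWithStats(m.astype(np.uint8))
for i in range(1,n):
    if st[i,4]>30: p=P[l==i];print(st[i],np.percentile(p,[2,98],axis=0).round(0).tolist())
a=cv2.imread("pics/l_side_11.png")[110:260,250:420]; b=cv2.imread("pics/l_wrist_11.png")
cv2.imwrite("pics/m.png",np.hstack([cv2.resize(a,(450,400)),cv2.resize(b,(350,400))]))
E
```

```text
[302 160  30  17  76] [[466.0, 54.0, 4.0], [575.0, 90.0, 11.0]]
[317 179  43  39 681] [[461.0, -139.0, 11.0], [534.0, -46.0, 50.0]]
[276 185  22  20 322] [[355.0, -51.0, 14.0], [405.0, -7.0, 50.0]]
```

View pics/m.png

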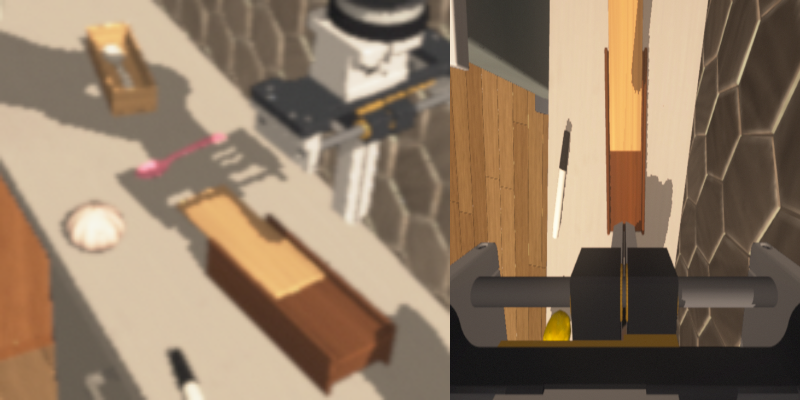

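The side crop shows the lid overhanging flat at the +y end, about 64 mm, with its end near (205,200). The garlic and the pink spoon are clear. I'll move above the overhang and open.

Request:
{"op": "arm_command", "data": {
  "plan": [
    [0.7,0.034,0,0,0],
    [0.7,0.034,0,0,0],
    [0.7,0.034,0.001,0,0],
    [0.7,0.034,0,0,0],
    [0.7,0.034,0,0,0],
    [0.7,0,0,0.04,0],
    [0.7,0,0,0.04,0],
    [0.7,0,0,0,0],
    [0.7,0,0,0,0]
  ]
}}

```text
clock: 13.08
eef_pos: [492.9, -85.9, 83.4]
eef_rot: [3.14, 0.0, 1.707]
wrist_force: [0.2, -1.2, -0.1]
finger_gap: 79.4
finger_force: 0.0
```

```bash
python3 lid.py
```

```text
[492.9 -85.9  83.4] [ 0.2 -1.2 -0.1]
side 981 (array([ 503. , -126. ,  172.6,   72.6]), -82.1) 45.91257020386831 along [ -5.8 158.5]
wrist 8179 (array([493.1, -89.2,  96.4,  60.2]), -82.4) 46.25298615241513 along [ 66.1 160.7]
scene 333 (array([497.3, -98.5, 114.9,  71.1]), -82.9) 45.06615873282203 along [ 48.2 159.7]
```

Request:
{"op": "arm_command", "data": {
  "plan": [
    [0.7,-0.002,0,0.03,0],
    [0.7,0,0,0.02,0],
    [0.7,0,0,0.009,0],
    [0.7,0,0,0,0],
    [0.3,0,0,0,0],
    [0.1,0,0,0,0],
    [-0.2,0,0,0,0],
    [-0.2,0,0,0,0]
  ],
  "newtons": 45
}}

```text
clock: 14.22
eef_pos: [492.9, -87.9, 23.4]
eef_rot: [3.141, 0.0, 1.707]
wrist_force: [0.9, -0.3, 3.7]
finger_gap: 59.1
finger_force: 45.0
```

Request:
{"op": "arm_command", "data": {
  "plan": [
    [-1,0,0,-0.005,0],
    [-1,0,0,-0.01,0],
    [-1,0,0,-0.02,0],
    [-1,0,0,-0.03,0],
    [-1,0,0,-0.03,0],
    [-1,0,0,0,0],
    [-1,0,0,0,0]
  ],
  "newtons": 45
}}

```text
clock: 15.1
eef_pos: [492.1, -87.8, 117.3]
eef_rot: [-3.141, -0.0, 1.707]
wrist_force: [0.4, -0.2, -2.2]
finger_gap: 59.5
finger_force: 45.0
```

```bash
cat > held.py <<'E'
from h import *
s=manip.read_state();e=s["eef_pos"];y=s["eef_rot"][2];print(e.round(1),y.round(3),s["finger_gap"],s["finger_force"])
u=np.array([np.cos(y),np.sin(y)]);w=np.array([np.sin(y),-np.cos(y)])
for n in("side","wrist","scene"):
    c=cam(n);save(c,"h_%s_%d"%(n,s["clock"]));P=pts(c);h=cv2.cvtColor(c["img"],cv2.COLOR_BGR2HSV)
    d=P-e;l=d[...,:2]@u;t=d[...,:2]@w
    m=(l>-140)&(l<75)&(abs(t)<45)&(abs(d[...,2]-20)<28)&(h[...,1]>60)&(h[...,2]>60)&(h[...,0]>8)&(h[...,0]<28)
    k,lab,st,_=cv2.connectedComponentsWithStats(m.astype(np.uint8))
    if k<2: print(n,"none");continue
    m=lab==1+st[1:,4].argmax();q=np.c_[l[m],t[m],d[m][:,2]]
    A=np.c_[q[:,:2],np.ones(len(q))];k=np.linalg.lstsq(A,q[:,2],rcond=None)[0]
    print(n,m.sum(),"toolframe rect",rect(q[:,:2]),"along",np.percentile(q[:,0],[.5,99.5]).round(1),"lat",np.percentile(q[:,1],[1,99]).round(1),"slope along/lat, ztop@tcp",k.round(3))
E
python3 held.py
```

```text
[492.1 -87.8 117.3] 1.707 59.461573496824265 44.990274310112
side 956 toolframe rect (array([-37.2,   4.6, 165.9,  73. ]), -2.4) along [-119.6   42.5] lat [-29.7  30.8] slope along/lat, ztop@tcp [8.0000e-03 6.0000e-03 2.2318e+01]
wrist 11792 toolframe rect (array([14. , -0.9, 83.2, 65.6]), 89.7) along [-17.8  46.5] lat [-39.2  37.7] slope along/lat, ztop@tcp [-1.4000e-02  1.0000e-02  2.3489e+01]
scene 339 toolframe rect (array([ -2.9,   1.9, 102.8,  74.8]), 4.3) along [-54.6  46.5] lat [-34.   31.7] slope along/lat, ztop@tcp [-1.6000e-02 -4.7000e-02  2.1639e+01]
```

The lid is held flat, its centre 36.5 mm behind the TCP and its underside 16.5 mm above it. I'll carry it to hover above the box.

Request:
{"op": "arm_command", "data": {
  "plan": [
    [-1,0.015,0.004,0,0],
    [-1,0.025,0.0065,0,0],
    [-1,0.031,0.008,0,0],
    [-1,0.031,0.008,0,0],
    [-1,0.031,0.008,0,0],
    [-1,0.031,0.008,0,0],
    [-1,0.031,0.008,0,0],
    [-1,0.031,0.008,0,0],
    [-1,0.031,0.008,0,0],
    [-1,0.031,0.008,0,0],
    [-1,0.031,0.008,0,0],
    [-1,0.025,0.0065,0,0],
    [-1,0.015,0.004,0,0],
    [-1,0.008,0.001,0,0.085],
    [-1,0,0,0,0.125],
    [-1,0,0,0,0.125],
    [-1,0,0,0,0],
    [-1,0,0,0,0]
  ]
}}

```text
clock: 17.5
eef_pos: [535.8, 288.5, 117.9]
eef_rot: [-3.141, 0.0, 1.374]
wrist_force: [-0.5, 0.3, -0.4]
finger_gap: 59.3
finger_force: 45.0
```

```bash
python3 held.py
```

```text
[535.8 288.5 117.9] 1.374 59.344948675993784 44.990299344062805
side 521 toolframe rect (array([-38.4,   2.4, 173.5,  67. ]), 3.6) along [-121.6   44.9] lat [-28.9  30.5] slope along/lat, ztop@tcp [9.0000e-03 3.0000e-03 2.2272e+01]
wrist 11755 toolframe rect (array([13.7, -0.8, 83.2, 65.4]), 89.6) along [-18.1  46.2] lat [-39.4  37.7] slope along/lat, ztop@tcp [-1.3000e-02  4.0000e-03  2.3694e+01]
scene 511 toolframe rect (array([-62.8,  -4.6, 118.4,  65.8]), -7.2) along [-119.1   -9.4] lat [-41.1  28.8] slope along/lat, ztop@tcp [ 1.5000e-02 -1.3000e-02  2.1903e+01]
```

Request:
{"op": "arm_command", "data": {
  "plan": [
    [-1,0.0012,-0.0009,0.02,0],
    [-1,0,0,0.03,0],
    [-1,0,0,0.02,0],
    [-1,0,0,0.012,0],
    [-1,0,0,0,0],
    [-1,0,0,0,0]
  ]
}}

```text
clock: 18.4
eef_pos: [535.8, 290.0, 36.9]
eef_rot: [3.141, -0.001, 1.372]
wrist_force: [0.7, -0.7, -0.6]
finger_gap: 59.4
finger_force: 45.0
```

```bash
python3 held.py; python3 - <<'E'
from h import *
c=cam("wrist");s=cam("side")
P=pts(s);b=s["img"][105:165,270:330];d=cam("scene")["img"][235:285,175:245]
cv2.imwrite("pics/n.png",np.hstack([cv2.resize(b,(400,400),interpolation=2),cv2.resize(d,(400,400),interpolation=2)]))
E
```

```text
[535.8 290.   36.9] 1.372 59.43818021269031 44.99032974243164
side 592 toolframe rect (array([-3.770e+01, -1.000e-01,  1.693e+02,  6.230e+01]), -0.2) along [-120.9   43.5] lat [-30.2  30.2] slope along/lat, ztop@tcp [ 0.055  0.078 21.681]
wrist 11647 toolframe rect (array([13.6, -1.1, 83.5, 65.6]), 89.5) along [-18.   46.2] lat [-39.4  37.7] slope along/lat, ztop@tcp [-9.000e-03  4.000e-03  2.362e+01]
scene 530 toolframe rect (array([-63.1,  -4.2, 116.5,  66.7]), -6.1) along [-118.7  -10. ] lat [-42.6  27.9] slope along/lat, ztop@tcp [1.8000e-02 1.7000e-01 2.0396e+01]
```

View pics/n.png

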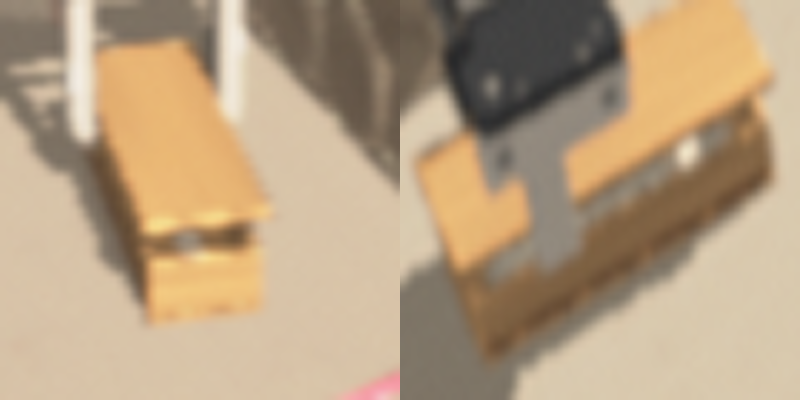

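Both crops show the lid level just above the rim and aligned with the box, with the bright spoon visible inside through the gap. I'll lower gently.

Request:
{"op": "arm_command", "data": {
  "plan": [
    [-1,0,-0.0003,0.008,0],
    [-1,0,0,0.006,0],
    [-1,0,0,0.002,0],
    [-1,0,0,0.001,0],
    [-1,0,0,0,0],
    [-1,0,0,0,0]
  ]
}}

```text
clock: 19.45
eef_pos: [535.1, 289.9, 19.1]
eef_rot: [3.141, -0.0, 1.372]
wrist_force: [-0.4, 0.5, -0.4]
finger_gap: 58.9
finger_force: 45.0
```

Request:
{"op": "arm_command", "data": {
  "plan": [
    [-1,0,0,0.001,0],
    [-1,0,0,0.0005,0],
    [-1,0,0,0,0],
    [-1,0,0,0,0]
  ]
}}

```text
clock: 19.95
eef_pos: [535.1, 289.9, 17.6]
eef_rot: [3.141, -0.0, 1.372]
wrist_force: [-1.0, -1.0, 2.9]
finger_gap: 59.1
finger_force: 45.0
```

Request:
{"op": "arm_command", "data": {
  "plan": [
    [-1,0,0,0.0005,0],
    [-1,0,0,0,0],
    [-1,0,0,0,0]
  ]
}}

```text
clock: 20.32
eef_pos: [535.0, 289.9, 17.5]
eef_rot: [3.141, -0.0, 1.372]
wrist_force: [-4.0, -1.3, 8.1]
finger_gap: 59.2
finger_force: 45.0
```

Contact, at 8 N. I'll open both fingers, rise straight up and check.

Request:
{"op": "arm_command", "data": {
  "plan": [
    [0.4,0,0,0,0],
    [0.6,0,0,0,0],
    [0.7,0,0,0,0],
    [0.7,0,0,0,0],
    [0.7,0,0,-0.01,0],
    [0.7,0,0,-0.03,0],
    [0.7,0,0,-0.05,0],
    [0.7,0,0,-0.05,0],
    [0.7,-0.05,0,0,0],
    [0.7,-0.05,0,0,0],
    [0.7,-0.05,0,0,0],
    [0.7,0,0,0,0]
  ]
}}

```text
clock: 21.82
eef_pos: [505.2, 140.6, 158.0]
eef_rot: [3.141, -0.0, 1.369]
wrist_force: [0.3, 1.0, -0.4]
finger_gap: 79.9
finger_force: 0.0
```

```bash
python3 - <<'E'
from h import *
near=lambda P,h:(np.hypot(P[...,0]-528,P[...,1]-254)<110)&(h[...,1]>60)
s=manip.read_state();print(s["eef_pos"],s["wrist_force"])
I=[]
for n,(a,b,d,e) in(("side",(270,105,330,165)),("scene",(175,230,245,290)),("wrist",(0,0,640,400))):
    c=cam(n);I.append(cv2.resize(c["img"][b:e,a:d],(266,300),interpolation=2))
    try:
        p,m=seg(c,35.5,46,near);print(n,len(p),rect(p[:,:2]),np.percentile(p[:,2],[5,50,95]).round(1),"centre",rect(p[:,:2])[0][:2])
        p,m=seg(c,8,30,near);print("   box wall",len(p),rect(p[:,:2]))
    except Exception as x:print(n,x)
cv2.imwrite("pics/z.png",np.hstack(I))
E
```

```text
[505.16692532 140.58284307 158.01286655] [ 0.33582117  0.95798812 -0.42938538]
side 517 (array([528.2, 252.5, 169.6,  59.6]), 79.1) [37.1 39.9 42.5] centre [528.2 252.5]
   box wall 145 (array([504. , 246.2, 161.6,  51. ]), -81.3)
scene 957 (array([525.7, 253.1, 164.3,  64.3]), 78.7) [36.3 39.  41.6] centre [525.7 253.1]
   box wall 285 (array([501.7, 258.1, 156.8,  14.9]), 75.8)
wrist 10013 (array([526.6, 252.6, 158.9,  60.1]), 79.0) [38.9 40.2 41.4] centre [526.6 252.6]
wrist attempt to get argmax of an empty sequence
```

View pics/z.png

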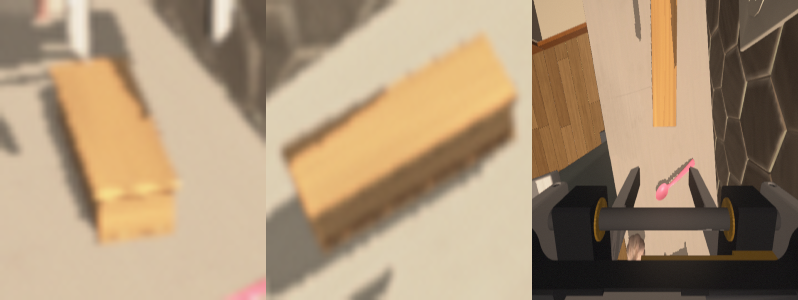

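All three views show the lid flat on the box with its top at 40 mm, square, and within about 1 mm of the box centre in the same cameras. I'll hand in the job.

```bash
python3 -c "
from h import *
print(ticket.sign_off())"
```

```text
the job is handed in; nothing more can be done
None
```

The teaspoon is in the box and the lid lies flat and square over it, within about 1 mm of centre; the job was handed in at about 22 s. The spoon was released at the rim and dropped roughly 30 mm into the box, because the closed fingers would not fit inside.

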